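# Draw a mortar bar from under its stack and hold it in the ratchet end clamp

### The arm

A 6-joint arm with a two-finger parallel gripper is mounted at the origin on a cart in front of the work surface, level with it; the furniture and walls round the work are solid. World frame = base frame: x ahead of the robot, y to its left, z up, the work surface at z = 0. Lengths are in mm, angles in degrees, forces in N, time in s.
With the tool pointing down it reaches from about 225 to 875 mm from the base axis. Payload 3.4 kg.
Tool frame: the origin (TCP) lies midway between the tips of the shut fingers; the grasp point (between the pads) lies 19 mm behind it; z points along the fingers, y is the line along which they close (so a half turn about z gives the same grasp; the last joint's range is limited). The gripper opens to 85 mm and grips with 20 to 120 N. Pads are 22 mm wide; open, the fingers measure 114 mm over their backs; the gripper's body (76 mm by 85 mm) begins 54 mm behind the grasp point. The pads swing forward as they close: fully open they stand 13 mm farther back than shut.
Start: joints at [-6.933, 15.808, 86.224, -0, 77.962, -6.933], TCP at [575.033, -0.009, 231.328] pointing down, gripper open.
Joint ranges: [-165.64, 165.64], [-43.16, 119.46], [12.63, 154.43], [-67.54, 247.53], [6.08, 155.33], [-154.97, 154.97]. Speed limits (degrees/s): [147.25, 147.25, 180, 180, 180, 180].

### API

Orientations are given as a 3x3 rotation matrix whose columns are the frame's x, y, z axes.
In Python, from rig import read_state, read_camera, hand_in gives the robot as it stands.
- The arm moves only by the tool jog_arm, never from a script. Its argument "moves" is a list that holds one entry, the list of rows, each a list of 5 numbers: the opening, from 0 (shut) to 1 (fully open), then the shift along the tool's x, y, z in units of 25 mm (1.0 is 25 mm), then the turn about the tool's z in rad. In form: [[[gripper, dx, dy, dz, roll], ...]]. A call has 1 to 20 rows; each row is the pose to reach, as a shift and turn from the pose commanded when the call began, along the tool's axes at that moment; what a row does not reach only later rows make up. A row lasts 1/12 s, in which the tool goes at most 41.7 mm and 7.16 degrees, less where a joint would pass 70% of its speed; a pose out of reach is approached as far as the arm can. A call with a gripper value outside its range is refused whole. The fingers move at their own pace and stop on an object; "force" is the grip in N (left out, the last holds). Time passes only in rows, so rows that repeat a pose let the fingers close. It gives the time, the measured TCP pose, the force, the opening and the grip force at its end, in the units of the state.
- read_state(): the state, without advancing time (a new reading comes with each control period).
- read_camera(name): name is "scene" or "side" or "wrist"; returns a dict with "img" (400x640x3 uint8, red, green, blue), "range_z" (400x640 float32, mm along the optical axis (not along the pixel's ray), 0 where there is no reading), "vertical_fov" (degrees; the focal length in pixels is half the picture's height over the tangent of half this angle, whatever the lens; pixels are square), "cx", "cy" (the principal point, pixels), "k1" (the pictures are not rectified: a ray, as slopes to the right and down, at radius r is drawn at 1 + k1 r^2 times it, then the intrinsics apply), "R" (3x3) and "t" (3): a world point X has camera coordinates R X + t. Camera axes: x right, y down, z forward; pixel columns grow to the right and rows downward; lengths in mm; the calibration is good to about 2 mm. A picture is of the moment at which its call begins.
- hand_in(): hands the job in; it is judged then, once.
The state is a dict: "t": time; "joint_pos": joint angles; "qd": joint speeds; "joint_efforts": joint torques, N m; "position": TCP position; "ee_rot": TCP orientation; "force": force on the tool from outside, world axes, zero at the start; "torque": the same for the moment, N m; "finger_gap": finger opening in mm; "finger_force": force on a finger pad.
Only numpy, scipy, OpenCV 4.12 (cv2) and the standard library are available. Lean on these libraries where they do the work, as an engineer would, in place of code of your own. Each camera call takes 0.05 s, during which the arm holds its last target. There are 200 camera calls.

### The job

Draw the mortar bar that sticks out from under the stack straight out along the bench without upsetting the stack, let it go clear of the stack, then take it up again and lay it on the two saddles of the blue end clamp. With the bar lying there, try the ratchet lever both ways: first well back (counterclockwise), where it must run loose, then forward (clockwise), where it must grip and drive the jaw, and go on to and fro until the jaw holds the bar tight against the fixed stop. Last, swing the lever well back loose and leave it so, the bar still held; do not disturb the brush, the cup and the bottle.

Things in the scene. Friction and masses are not known exactly. Their poses are not given: they have to be found in the camera images.
- bar_due: Grey mortar bar, 160 x 40 x 40 mm, 0.47 to 0.63 kg: middle bar of the stack's lower layer; its +x half sticks out about 80 mm beyond both neighbours. Origin: centre of its underside; x along its length, z up. Two bars lie across it and on its neighbours too, so they stay up when it is drawn out along +x.
- bar_front: Grey mortar bar, same size, lower layer, on the robot's side of bar_due, parallel to it within 0.03 rad, axes 60 mm apart (20 mm gap). Origin: centre of its underside; x along its length, to the side where bar_due sticks out. The origin of bar_due starts 75 to 88 mm along this x; from 161 mm it is clear of the layer.
- bar_back: Grey mortar bar, same size, lower layer on the far side of bar_due, parallel to bar_front. Origin: centre of its underside, x along its length. Beside the stack, behind the place to which bar_due is drawn, stands the green mixer: its foot and paddle begin at about x = 0.50 m from the robot, between y = 0.02 and 0.28 m, so come round in front of it.
- bar_top_a: Grey mortar bar, same size, lying across the lower layer, its underside 40 mm above the bench. Origin: centre of its underside, x along its length.
- bar_top_b: Grey mortar bar, same size, lying across the lower layer beside bar_top_a, the one nearer the end where bar_due sticks out; top at 81 mm. Origin: centre of its underside, x along its length.
- end_clamp: Blue bench clamp, bolted down, base 96 x 345 x 14 mm. Origin: on the bench under the middle of the bed; y runs along the bed from ratchet end to fixed stop, x away from the robot, z up. A bar lies lengthwise along y on two steel saddles at y = -50 and +50 mm, each 18 mm long. Only between the saddles is there room for fingers, down to z = 14 mm: carry the bar by its middle.
- clamp_bed (a point): Middle of the bed, at the height of the saddle floors (22 mm above the bench): the middle of the bar's underside belongs here, up to 6 mm either way along the clamp's y. The saddle cheeks leave 45 mm at the floor, flare to 56 mm and reach 16 mm above the floor.
- clamp_stop (a point): Middle of the black face of the fixed stop, 86 mm along the clamp's y from the bed's middle, 42 mm above the bench; the face is 40 mm wide, 34 mm high.
- lever_axis (a point): Point on the vertical axis of ratchet wheel and lever, 160 mm along the clamp's -y from the bed's middle, at the height of the lever arm (81 mm).
- lever (a joint): Angle of the ratchet lever, rad, clockwise from above positive, stops at -0.85 and 0.85. At 0 it points along the clamp's -x; at positive angles its knob moves to the clamp's +y. Clockwise it takes up at most 0.32 rad to the next tooth, then grips and turns the wheel (4 to 8 N at the knob); counterclockwise it runs loose (about 1 N), the wheel stays. It stays where it is left.
- jaw (a joint): Travel of the moving jaw to the fixed stop, m: 0 fully open as at the start, 6.5 mm per radian of the ratchet wheel, self-locking. It meets a bar that lies against the stop at about 0.012, has it tight (15 N) from 0.014; the drive comes up solid at 0.0165 (about 45 N).
- jaw_pad: Sprung face plate of the moving jaw, steel with black rubber, 44 x 36 mm (10 N per mm of spring, up to 6 mm). Origin: middle of its black face, 86 mm along the clamp's -y from the bed's middle when open: between it and the stop there is 12 mm more than the bar's length.
- lever_knob (a point): Middle of the upright black knob at the lever's end, 115 mm from the lever axis, 111 mm above the bench; the knob is 24 mm in diameter and stands from 87 to 129 mm, over the lever arm, 17 mm wide, top at 85 mm.
- brush: Paint brush with wooden handle, 179 x 46 x 14 mm, lying in front of the work; a bystander. Origin: centre of its underside.
- tin_cup: Small steel cup, 54 mm wide, 42 mm tall, a bystander. Origin: centre of its underside.
- blue_cap_bottle: White sample bottle with blue cap, 50 mm wide, 87 mm tall, a bystander behind the clamp. Origin: centre of its underside.

How it is judged (in metres and radians):
On the way, in this order (a step that is already met when the one before it is completed fails the run):
1. the bar lies flat on the bench, drawn clear of the stack and let go (x of bar_due in the frame of bar_front above 0.161 m and height (world z) of bar_due below 0.005 m and angle between bar_due's own z axis and vertical below 0.06 rad and contact force between the fingers and bar_due below 0.5 N), for 0.2 s.
2. the bar lies level on both saddles, let go, the jaw still open (x of bar_due in the frame of end_clamp between -0.007 and 0.007 m and z of bar_due in the frame of end_clamp between 0.019 and 0.026 m and angle between the x axis of bar_due and the y axis of end_clamp, either way round below 0.08 rad and angle between bar_due's own z axis and vertical below 0.06 rad and contact force between the fingers and bar_due below 0.5 N and value of joint jaw below 0.0015 m), for 0.2 s.
3. the lever has been swung well back loose, the jaw still open (x of bar_due in the frame of end_clamp between -0.007 and 0.007 m and z of bar_due in the frame of end_clamp between 0.019 and 0.026 m and angle between the x axis of bar_due and the y axis of end_clamp, either way round below 0.08 rad and angle between bar_due's own z axis and vertical below 0.06 rad and value of joint lever below -0.45 rad and value of joint jaw below 0.0015 m), for 0.05 s.
4. the lever's forward swings have driven the jaw until it holds the bar tight against the stop (x of bar_due in the frame of end_clamp between -0.007 and 0.007 m and z of bar_due in the frame of end_clamp between 0.019 and 0.026 m and angle between the x axis of bar_due and the y axis of end_clamp, either way round below 0.08 rad and angle between bar_due's own z axis and vertical below 0.06 rad and contact force between jaw_pad and bar_due above 15 N and y of bar_due in the frame of end_clamp between 0.002 and 0.01 m), for 0.1 s.
At the end, for the whole second after the job is handed in: the bar lies level on both saddles (within 7 mm sideways, 4.6 degrees), its end against the fixed stop (within 4 mm), pressed by the jaw with over 15 N; the lever is swung back below -0.45 rad; all at rest and let go (all of step 4 and value of joint lever below -0.45 rad and linear speed of bar_due below 0.01 m/s and contact force between the fingers and bar_due below 0.5 N); the robot touches nothing.
It fails at once if the stack is upset: one of its four other bars is shifted by over 30 mm or tips (distance of any of bar_front, bar_back, bar_top_a, bar_top_b from where it was at the start of the episode above 0.03 m or angle between any of bar_front, bar_back, bar_top_a, bar_top_b's own z axis and vertical above 0.1 rad).
It fails at once if the brush, the cup or the bottle is shifted by over 30 mm or tipped over (distance of any of brush, tin_cup, blue_cap_bottle from where it was at the start of the episode above 0.03 m or angle between any of brush, tin_cup, blue_cap_bottle's own z axis and vertical above 0.5 rad).
It also fails if it takes over 64 s, if anything falls off the work surface, if the arm or the gripper's body presses on something with over 40 N, if the wrist force passes 120 N, or if a joint passes its speed limit or range.

## Working session

There is one attempt and no reset: what is moved stays moved. The work goes in short steps, Python scripts to look and compute and a tool call to move; the robot and the scene stay as the last step left them, time stands still between calls to the robot, and variables do not carry over. Pictures are saved under pics/ and viewed, at most 10 in all, crops included, and the job is handed in when it is done.

Besides the shell and the picture viewer there is one more tool, called after ">>>" as a command line: name --argument value ..., lists and objects as JSON in quotes. jog_arm: Moves the arm, as the interface text tells. Its arguments: {"type":"object","properties":{"moves":{"type":"array","items":{"type":"array","items":{"type":"array","items":{"type":"number"}}}},"force":{"type":"number"}},"required":["moves"]}

```bash
mkdir -p pics
cat > h.py <<'E'
import numpy as np, cv2
from rig import read_state, read_camera, hand_in
def cam(n):
    c=read_camera(n); f=200/np.tan(np.radians(c['vertical_fov'])/2)
    c['K']=np.array([[f,0,c['cx']],[0,f,c['cy']],[0,0,1.]]); c['D']=np.array([c['k1'],0,0,0,0.]); return c
def cloud(c):
    "world point per pixel from range"
    h,w=c['range_z'].shape
    uv=np.stack(np.meshgrid(np.arange(w),np.arange(h)),-1).reshape(-1,1,2).astype(float)
    n=cv2.undistortPoints(uv,c['K'],c['D']).reshape(-1,2)
    z=c['range_z'].reshape(-1,1)
    P=(np.hstack([n*z,z])-np.array(c['t']))@np.array(c['R'])
    P[z[:,0]<=0]=np.nan
    return P.reshape(h,w,3)
def onplane(c,uv,z):
    n=cv2.undistortPoints(np.array(uv,float).reshape(-1,1,2),c['K'],c['D']).reshape(-1,2)
    R=np.array(c['R']); o=-R.T@np.array(c['t']); d=np.hstack([n,np.ones((len(n),1))])@R
    return o+d*((z-o[2])/d[:,2])[:,None]
E
python3 - <<'E'
from h import *
for n in ['scene','side']:
    c=cam(n); cv2.imwrite(f'pics/{n}0.png',c['img'][:,:,::-1]); np.savez(f'{n}0.npz',**c); R=np.array(c['R']);print(n,-R.T@np.array(c['t']),R[2],c['k1'],c['vertical_fov'],c['cx'],c['cy'],(c['range_z']>0).mean())
s=read_state(); print(s['t'],s['position'],s['ee_rot'],s['force'])
E
```

```text
scene [-364.05333288  760.83061834  593.515176  ] [ 0.7180193  -0.57625309 -0.39035964] -0.07727259809769575 52.005924421438706 324.25274102864716 194.740213120914 0.9962265625
side [  -42.60604322 -1013.21380762   630.50480714] [ 0.41508547  0.81254736 -0.40923201] -0.05364587493733779 52.586214939619225 320.6012820983155 200.65660434503903 0.9959140625
0.1 [5.74534888e+02 3.83246223e-02 2.30535334e+02] [[ 2.00852603e-05  9.99998712e-01 -1.60497817e-03]
 [ 9.99999985e-01 -1.98047826e-05  1.74770573e-04]
 [ 1.74738561e-04 -1.60498165e-03 -9.99998697e-01]] [0.28806767 0.30092686 0.4764658 ]
```

View pics/scene0.png

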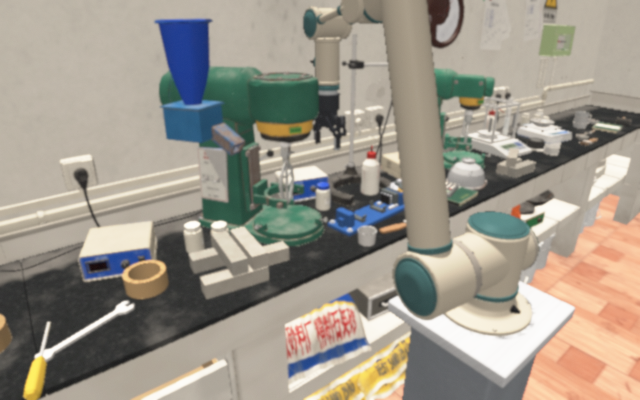

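View pics/side0.png

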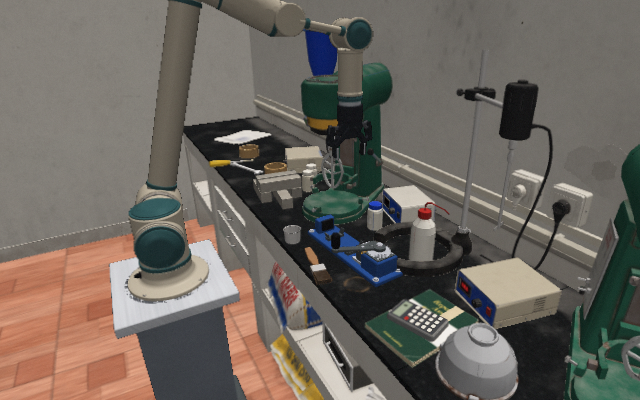

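The scene view shows the stack near (235,260), with bar_due's free end at (275,255) and the clamp at about (375,210). In the side view the stack is near (280,190), the clamp runs from (325,225) to (385,270) and the knob is at (336,240). Next I'll build a top view from the range data.

```bash
cat > top.py <<'E'
from h import *
def topview(names,x0,x1,y0,y1,s,zmax=140,d=None):
    W=int((y1-y0)*s);H=int((x1-x0)*s); img=np.zeros((H,W,3),np.uint8); zz=np.full((H,W),-99.)
    for n in names:
        c=d[n] if d else cam(n); P=cloud(c).reshape(-1,3); C=c['img'].reshape(-1,3)
        k=(P[:,2]<zmax)&(P[:,2]>-20)&(P[:,0]>x0)&(P[:,0]<x1)&(P[:,1]>y0)&(P[:,1]<y1)
        for p,col in sorted(zip(P[k].tolist(),C[k].tolist()),key=lambda a:a[0][2]):
            r=int((x1-p[0])*s);q=int((y1-p[1])*s)
            if p[2]>=zz[r,q]-3: 
                cv2.circle(img,(q,r),1,col[::-1],-1); zz[r,q]=p[2]
    return img
E
python3 - <<'E'
from top import *
d={n:{k:v for k,v in np.load(f'{n}0.npz').items()} for n in ['scene','side']}
img=topview(['scene','side'],300,700,-380,420,1,d=d)
for y in range(-300,401,100): cv2.line(img,(420-y,0),(420-y,6),(0,255,255),1)
for x in range(300,701,100): cv2.line(img,(0,700-x),(6,700-x),(0,255,255),1)
cv2.imwrite('pics/top.png',img)
# clusters of heights for grey bars
for n in d:
    c=d[n];P=cloud(c);hsv=cv2.cvtColor(c['img'],cv2.COLOR_RGB2HSV)
    X,Y,Z=P[...,0],P[...,1],P[...,2]
    for nm,m in {'bench':(abs(Z)<8)&(X>350)&(X<600)&(abs(Y)<400),'top81':(hsv[...,1]<60)&(Z>74)&(Z<87)&(X>300)&(X<650)&(Y>0)&(Y<450),
      'low40':(hsv[...,1]<60)&(Z>36)&(Z<46)&(X>300)&(X<480)&(Y>-20)&(Y<450),
      'blue':(hsv[...,1]>130)&(abs(hsv[...,0].astype(int)-110)<12)&(Z<100)&(Z>-5)&(X>350)&(X<650)&(Y>-400)&(Y<50)}.items():
        Q=P[m]
        if len(Q): 
            r=cv2.minAreaRect(Q[:,:2].astype(np.float32)); print(n,nm,len(Q),np.median(Q,0).round(1),[np.round(a,1) for a in r],Q.min(0).round(),Q.max(0).round())
E
```

```text
scene bench 4212 [ 4.105e+02  1.436e+02 -3.000e-01] [array([474.7,   0.9]), array([249.6, 798.5]), np.float64(0.1)] [ 350. -399.   -5.] [600. 400.   8.]
scene top81 1343 [477.8 372.8  79.6] [array([520.2, 371. ]), array([268., 121.]), np.float64(4.6)] [389. 312.  74.] [649. 442.  83.]
scene low40 549 [420.5 341.4  39.5] [array([422.6, 214.3]), array([470.1, 101.8]), np.float64(83.3)] [348. -16.  36.] [480. 450.  46.]
scene blue 959 [468.6 -41.2  14.6] [array([ 547.4, -102.8]), array([215.2, 282.5]), np.float64(4.6)] [ 430. -251.   -2.] [650.  36.  90.]
side bench 6023 [ 429.5 -227.7    1.4] [array([4.75e+02, 1.00e-01]), array([249.9, 799.7]), np.float64(0.0)] [ 350. -400.   -3.] [600. 400.   8.]
side top81 528 [488.8 356.   82.1] [array([519.5, 367.7]), array([258.3, 118.6]), np.float64(2.6)] [392. 309.  74.] [647. 432.  86.]
side low40 250 [428.7 252.7  41.9] [array([425.7, 210.1]), array([465. ,  97.8]), np.float64(82.8)] [351. -17.  36.] [480. 446.  46.]
side blue 1841 [ 474.8 -225.8   16.9] [array([ 507.7, -149.2]), array([351.8, 227.8]), np.float64(74.6)] [ 391. -320.   -0.] [650.  49.  98.]
```

View pics/top.png

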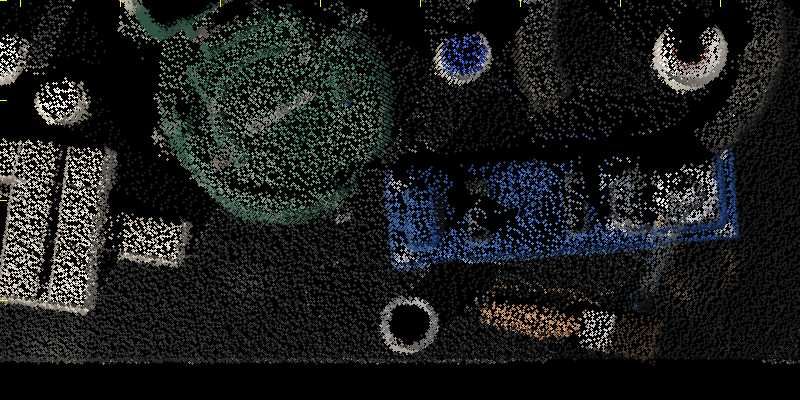

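Top view (col = 420−y, row = 700−x): bar_due's free end is at cols 120–188, rows 218–262. The mixer foot's edge reaches about row 218. The clamp base covers cols 388–738, with the stop on the left, and the lever points down-left to about (640,300). Next I'll measure these exactly.

Run:
```python
from h import *
d={n:{k:v for k,v in np.load(f'{n}0.npz').items()} for n in ['scene','side']}
Ps=[];Hs=[]
for n in d:
    c=d[n];P=cloud(c).reshape(-1,3);h=cv2.cvtColor(c['img'],cv2.COLOR_RGB2HSV).reshape(-1,3).astype(int)
    k=np.isfinite(P[:,0])&(P[:,0]>330)&(P[:,0]<640)&(abs(P[:,1])<450)&(P[:,2]<300)&(P[:,2]>-20)
    Ps.append(P[k]);Hs.append(h[k])
def rep(nm,f):
    for i,(P,h) in enumerate(zip(Ps,Hs)):
        m=f(P[:,0],P[:,1],P[:,2],h); Q=P[m]
        if len(Q)<5: print(nm,i,len(Q)); continue
        r=cv2.minAreaRect(Q[:,:2].astype(np.float32))
        b=cv2.boxPoints(r)
        print(nm,'scene side'.split()[i],len(Q),'c',np.round(r[0],1),'sz',np.round(r[1],1),'a',round(r[2],2),'z',np.percentile(Q[:,2],[5,50,95]).round(1), 'box',b.round().tolist())
blue=lambda h:(abs(h[:,0]-110)<12)&(h[:,1]>110)
rep('due',lambda x,y,z,h:(z>36)&(z<45)&(x>425)&(x<495)&(y<301)&(y>222)&(h[:,1]<60))
rep('topb',lambda x,y,z,h:(z>74)&(z<88)&(x>370)&(x<570)&(y<358)&(y>300)&(h[:,1]<60))
rep('base',lambda x,y,z,h:(z>9)&(z<19)&(x>425)&(x<560)&(y<50)&(y>-340)&blue(h))
rep('stop',lambda x,y,z,h:(z>50)&(z<75)&(x>425)&(x<560)&(y<50)&(y>-40))
rep('wheel',lambda x,y,z,h:(z>66)&(z<100)&(x>460)&(x<570)&(y<-180)&(y>-340))
rep('knob',lambda x,y,z,h:(z>105)&(z<140)&(x>340)&(x<450)&(y<-100)&(y>-320))
rep('arm',lambda x,y,z,h:(z>75)&(z<95)&(x>380)&(x<470)&(y<-150)&(y>-320))
for z0,z1 in [(2,20),(20,50),(50,90),(90,180)]:
  rep(f'mix{z0}',lambda x,y,z,h:(z>z0)&(z<z1)&(x>430)&(x<640)&(y<270)&(y>10)&((y<220)|(x>490)))
rep('bottle',lambda x,y,z,h:(z>70)&(z<95)&(x>560)&(x<640)&(y<-10)&(y>-100))
# fitted edges: low-x edge and direction of due from side/scene pts
for P,h in zip(Ps,Hs):
    m=(P[:,2]>36)&(P[:,2]<45)&(P[:,0]>425)&(P[:,0]<495)&(P[:,1]<298)&(P[:,1]>236)&(h[:,1]<60);Q=P[m]
    for y in range(240,300,12):
        q=Q[abs(Q[:,1]-y)<6]; print(y,len(q),q[:,0].min().round(1),q[:,0].max().round(1))
```

```text
due scene 192 c [458.7 267.6] sz [60.4 44. ] a 81.86 z [37.1 39.6 41.3] box [[433.0, 241.0], [476.0, 235.0], [485.0, 294.0], [441.0, 301.0]]
due side 95 c [462.6 266. ] sz [69.8 39.5] a 81.87 z [36.9 41.9 44. ] box [[438.0, 234.0], [477.0, 229.0], [487.0, 298.0], [448.0, 303.0]]
topb scene 453 c [470.6 341.1] sz [ 40.6 163.2] a 83.05 z [77.6 79.6 81.2] box [[387.0, 331.0], [549.0, 311.0], [554.0, 351.0], [392.0, 371.0]]
topb side 234 c [472.2 337.4] sz [ 45.8 158. ] a 84.94 z [74.9 81.6 84.5] box [[392.0, 322.0], [549.0, 308.0], [553.0, 353.0], [396.0, 367.0]]
base scene 582 c [ 488.5 -107.5] sz [ 98.  282.1] a 5.02 z [10.6 13.6 16.1] box [[427.0, 29.0], [452.0, -252.0], [550.0, -244.0], [525.0, 37.0]]
base side 906 c [ 494.2 -145.9] sz [ 97.8 342.5] a 3.79 z [10.3 15.2 17.4] box [[434.0, 22.0], [457.0, -320.0], [554.0, -314.0], [532.0, 28.0]]
stop scene 127 c [480.7  -3.3] sz [61.6 36. ] a 4.76 z [51.1 58.5 60.9] box [[449.0, 12.0], [452.0, -24.0], [513.0, -19.0], [510.0, 17.0]]
stop side 137 c [483.3  -8.6] sz [60.2 33.7] a 3.08 z [51.4 60.  63.1] box [[452.0, 7.0], [454.0, -27.0],
[... 1693 characters left out ...]
.8 120.  171.9] box [[526.0, 205.0], [567.0, 60.0], [673.0, 90.0], [632.0, 235.0]]
mix90 side 503 c [593.2 139.8] sz [102.1 164.6] a 8.05 z [102.2 122.6 173.7] box [[531.0, 214.0], [554.0, 51.0], [655.0, 65.0], [632.0, 228.0]]
bottle scene 65 c [630.1 -38.7] sz [35.9 18.5] a 82.77 z [71.2 81.6 88.5] box [[619.0, -55.0], [637.0, -58.0], [642.0, -22.0], [623.0, -20.0]]
bottle side 63 c [632.1 -45.2] sz [14.3 35.9] a 0.04 z [70.8 82.  90.4] box [[625.0, -27.0], [625.0, -63.0], [639.0, -63.0], [639.0, -27.0]]
240 25 433.7 474.0
252 37 433.9 475.9
264 36 440.3 479.1
276 40 438.4 481.0
288 40 440.2 482.1
240 18 441.5 473.8
252 14 440.8 476.9
264 15 441.8 481.3
276 15 443.9 481.2
288 12 446.0 485.6
```

>>> jog_arm --moves '[[[0.7, 0, -1.6, 0, 0], [0.7, 0, -3.2, 0, 0], [0.7, 0, -4.62, 0, 0], [0.7, 1.5, -4.62, 0, 0.03], [0.7, 3, -4.62, 0, 0.06], [0.7, 4.5, -4.62, 0, 0.09], [0.7, 6, -4.62, 0, 0.13], [0.7, 7.5, -4.62, 0, 0.13], [0.7, 9, -4.62, 1, 0.13], [0.7, 10.2, -4.62, 2.5, 0.13], [0.7, 10.2, -4.62, 3.5, 0.13], [0.7, 10.2, -4.62, 3.5, 0.13], [0.7, 10.2, -4.62, 3.5, 0.13]]]' --force 60

```text
t: 1.18
position: [457.9, 254.5, 142.3]
ee_rot: [[0.128, 0.992, -0.005], [0.992, -0.128, -0.002], [-0.003, -0.004, -1.0]]
force: [0.6, 0.2, 0.8]
finger_gap: 59.9
finger_force: 0.0
```

```bash
cat > w.py <<'E'
from h import *
import sys
c=cam('wrist'); cv2.imwrite(f'pics/{sys.argv[1]}.png',c['img'][:,:,::-1]); np.savez('w.npz',**c)
s=read_state();print(s['t'],np.round(s['position'],1),np.round(s['ee_rot'],3).tolist(),s['finger_gap'],np.round(s['force'],1))
E
python3 w.py w1
python3 - <<'E'
from h import *
c={k:v for k,v in np.load('w.npz').items()};P=cloud(c).reshape(-1,3);h=cv2.cvtColor(c['img'],cv2.COLOR_RGB2HSV).reshape(-1,3)
m=(P[:,2]>34)&(P[:,2]<46)&(h[:,1]<60)&(P[:,1]<305)&(P[:,0]>420)&(P[:,0]<500)&(P[:,1]>215);Q=P[m]
r=cv2.minAreaRect(Q[:,:2].astype(np.float32));print(len(Q),r,cv2.boxPoints(r),np.median(Q[:,2]))
for y in range(225,305,10):
    q=Q[abs(Q[:,1]-y)<5]
    if len(q)>5: print(y,len(q),q[:,0].min().round(1),q[:,0].max().round(1))
E
```

```text
1.2333 [459.6 254.6 144.1] [[0.129, 0.992, -0.001], [0.992, -0.129, -0.001], [-0.001, -0.0, -1.0]] 59.62705615825968 [-0.1  0.2  1.1]
4543 ((461.91510009765625, 271.98883056640625), (72.28324890136719, 39.92818832397461), 81.65241241455078) [[436.91553 239.12845]
 [476.42072 233.33176]
 [486.91467 304.8492 ]
 [447.4095  310.6459 ]] 40.494473574625836
235 194 437.1 476.5
245 604 437.1 478.3
255 631 438.7 479.3
265 653 440.1 481.2
275 672 441.7 482.9
285 697 443.1 483.9
295 724 444.7 485.9
```

View pics/w1.png

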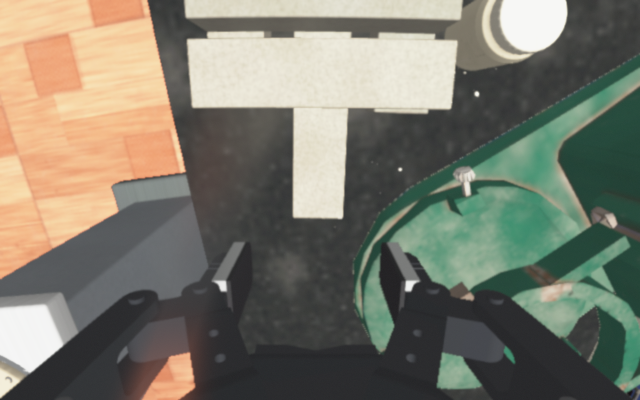

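The wrist view shows the exposed bar end at (293–347, 108–218), exactly between the fingers. The right finger sits close to the mixer foot, so I'll measure that clearance.

Run:
```python
from h import *
c={k:v for k,v in np.load('w.npz').items()};P=cloud(c).reshape(-1,3);h=cv2.cvtColor(c['img'],cv2.COLOR_RGB2HSV).reshape(-1,3)
g=(P[:,2]>6)&(P[:,2]<70)&(h[:,1]>80)&(h[:,0]>60)&(h[:,0]<100)
for y in range(140,300,10):
    q=P[g&(abs(P[:,1]-y)<5)&(P[:,0]>440)]
    if len(q)>5: print(y,len(q),np.percentile(q[:,0],[0,1]).round(1),np.median(q[q[:,0]<q[:,0].min()+10][:,2]).round(1))
d=P[(P[:,2]>74)&(P[:,2]<88)&(abs(P[:,0]-460)<40)&(P[:,1]>290)];print(d[:,1].min())
```

```text
140 50 [486.  486.1] 36.3
150 19 [481.4 481.4] 32.5
160 56 [481.8 481.8] 30.8
170 340 [483.1 483.3] 25.3
180 673 [484.6 486.1] 15.4
190 836 [489.6 490.7] 25.1
200 880 [496.7 497.9] 25.5
210 956 [502.9 504.5] 13.6
220 1150 [508.6 510.9] 12.0
230 1553 [519.1 522.5] 11.7
240 2055 [534.4 538.5] 11.2
250 1265 [554.1 558.1] 9.1
260 1371 [575.9 581. ] 7.5
270 1440 [596.5 601.5] 9.6
280 1400 [621.  624.5] 9.7
290 858 [641.1 645.5] 10.1
318.17009689439857
```

>>> jog_arm --moves '[[[0.7, 0.13, 0, 1.3, 0.02], [0.7, 0.13, 0, 2.6, 0.02], [0.7, 0.13, 0, 3.9, 0.02], [0.7, 0.13, 0, 4.9, 0.02], [0.7, 0.13, 0, 5.5, 0.02], [0.7, 0.13, 0, 5.5, 0.02], [0.3, 0.13, 0, 5.5, 0.02], [0.3, 0.13, 0, 5.5, 0.02], [0.3, 0.13, 0, 5.5, 0.02], [0.3, 0.13, 0, 5.5, 0.02], [0.3, 0.13, 0, 5.5, 0.02], [0.3, 0.13, 0, 5.5, 0.02]]]' --force 60

```text
t: 2.23
position: [461.9, 258.2, 8.7]
ee_rot: [[0.15, 0.989, 0.005], [0.989, -0.15, 0.001], [0.001, 0.004, -1.0]]
force: [0.0, -3.1, 6.7]
finger_gap: 39.5
finger_force: 61.8
```

>>> jog_arm --moves '[[[0.3, -0.1, 0, 0, 0], [0.3, -0.3, 0, 0, 0], [0.3, -0.5, 0, 0, 0], [0.3, -0.7, 0, 0, 0], [0.3, -0.9, 0, 0, 0], [0.3, -1.1, 0, 0, 0], [0.3, -1.3, 0, 0, 0], [0.3, -1.5, 0, 0, 0], [0.3, -1.7, 0, 0, 0], [0.3, -1.8, 0, 0, 0], [0.3, -1.8, 0, 0, 0], [0.6, -1.8, 0, 0, 0], [0.6, -1.8, 0, 0, 0], [0.6, -1.8, 0, 0, 0]]]'

```text
t: 3.4
position: [453.1, 213.5, 6.6]
ee_rot: [[0.149, 0.989, 0.0], [0.989, -0.149, -0.0], [-0.0, 0.0, -1.0]]
force: [-0.1, -0.7, -0.1]
finger_gap: 51.1
finger_force: 0.0
```

>>> jog_arm --moves '[[[0.6, 0, 0, -0.8, 0], [0.6, 0, 0, -1.8, 0], [0.6, 0, 0, -2.5, 0], [0.6, 0.6, 0, -2.5, 0], [0.6, 1.3, 0, -2.5, 0], [0.6, 2.0, 0, -2.2, 0], [0.6, 2.0, 0, -1.2, 0], [0.6, 2.0, 0, -0.4, 0], [0.6, 2.0, 0, 0, 0], [0.6, 2.0, 0, 0, 0], [0.3, 2.0, 0, 0, 0], [0.3, 2.0, 0, 0, 0], [0.3, 2.0, 0, 0, 0], [0.3, 2.0, 0, 0, 0], [0.3, 2.0, 0, 0, 0]]]'

```text
t: 4.65
position: [460.8, 262.9, 6.5]
ee_rot: [[0.15, 0.989, 0.0], [0.989, -0.15, -0.0], [-0.0, 0.0, -1.0]]
force: [1.3, -0.3, -6.2]
finger_gap: 39.1
finger_force: 61.2
```

Run:
```python
from h import *
c=cam('scene');P=cloud(c);X,Y,Z=P[...,0],P[...,1],P[...,2]
print(read_state()['t'])
for n in ['scene','side']:
  c=cam(n);P=cloud(c).reshape(-1,3);h=cv2.cvtColor(c['img'],cv2.COLOR_RGB2HSV).reshape(-1,3)
  x,y,z=P.T
  for nm,m in dict(topb=(z>74)&(z<88)&(x>370)&(x<570)&(y<358)&(y>300)&(h[:,1]<60),due=(z>34)&(z<46)&(x>420)&(x<490)&(y>170)&(y<240)&(h[:,1]<60)&(h[:,2]>90)).items():
    print(n,nm,m.sum(),cv2.minAreaRect(P[m][:,:2].astype(np.float32)),P[m].min(0))
```

```text
4.7
scene topb 459 ((467.98236083984375, 325.63507080078125), (40.29233932495117, 163.91119384765625), 71.86030578613281) [384.92047466 300.14609648  74.08186772]
scene due 104 ((451.8253479003906, 215.0354766845703), (39.0729866027832, 43.304908752441406), 77.2900390625) [426.80242557 192.68196662  34.31221336]
side topb 54 ((468.2897644042969, 330.4598693847656), (53.44029235839844, 158.50714111328125), 89.32392120361328) [389.02141591 303.08471589  74.12876972]
side due 75 ((455.4306640625, 217.6630859375), (50.71278762817383, 38.47139358520508), 79.61942291259766) [432.844518   190.52376034  34.30032893]
```

Run:
```python
from h import *
from top import *
c=cam('scene');im=c['img'][200:320,160:340,::-1]
c2=np.load('scene0.npz')['img'][200:320,160:340,::-1]
cv2.imwrite('pics/s2.png',cv2.resize(np.vstack([c2,im]),None,fx=2.4,fy=2.4,interpolation=2))
P=cloud(c).reshape(-1,3);h=cv2.cvtColor(c['img'],cv2.COLOR_RGB2HSV).reshape(-1,3);x,y,z=P.T
m=(z>74)&(z<88)&(x>370)&(x<570)&(y<450)&(y>270)&(h[:,1]<60)
print(P[m].min(0))
for xx in range(390,570,20):
    q=P[m&(abs(x-xx)<10)]; ys=np.sort(q[:,1]); g=np.diff(ys); i=np.argsort(g)[-2:]; print(xx,ys[0],ys[-1],[(ys[j],ys[j+1]) for j in i])
```

```text
[384.91625244 270.14181529  74.00858225]
390 270.7862307975089 411.4887977083909 [(np.float64(370.05364050417813), np.float64(382.7836071916735)), (np.float64(277.0583930299842), np.float64(326.6747997930001))]
410 271.32461011652964 423.2969369893657 [(np.float64(368.1304600878162), np.float64(381.43474621643304)), (np.float64(284.8269213814203), np.float64(321.9609898708903))]
430 270.14181529047573 419.8399065016017 [(np.float64(362.25793980943666), np.float64(377.31750568862265)), (np.float64(284.48229226997853), np.float64(315.8044293499443))]
450 270.4596366357044 417.3847623556692 [(np.float64(354.5352710322337), np.float64(375.929320661268)), (np.float64(283.2809864163423), np.float64(307.9679551031161))]
470 270.95548685307944 415.9281435697544 [(np.float64(278.18927320996295), np.float64(301.9311470879477)), (np.float64(347.2092268712909), np.float64(373.19792259427373))]
490 276.27929463480496 412.0002502310934 [(np.float64(277.59373051853777), np.float64(296.11465744920065)), (np.float64(340.76509013416825), np.float64(370.72959061107116))]
510 289.7167661739328 409.6372815612315 [(np.float64(406.8458188330386), np.float64(409.6372815612315)), (np.float64(332.634839623555), np.float64(366.4254057276561))]
530 283.52182448788983 406.15799208198825 [(np.float64(288.54131190748166), np.float64(291.29386877643424)), (np.float64(327.38009217273793), np.float64(364.66479230756374))]
550 294.559493457908 404.1731450102412 [(np.float64(297.1105129131563), np.float64(302.72134216712885)), (np.float64(322.2474605257208), np.float64(361.840134087473))]
```

View pics/s2.png

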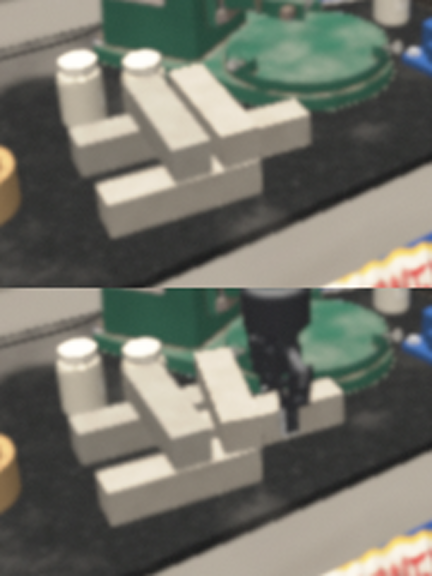

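The picture (top: start, bottom: now) shows bar_top_b's far end, near (215,355), dragged along, so the bar has turned about 11° with roughly 15 mm of centre shift. I'll let go and push that end back before finishing the pull.

>>> jog_arm --moves '[[[0.6, 0, 0, 0, 0], [0.6, 0, 0, 0, 0], [0.6, 0, 0, -1, 0], [0.6, 0, 0, -2.2, 0], [0.2, 0, 0, -3.3, 0], [0, 0.1, 0.6, -3.3, 0], [0, 0.2, 1.2, -3.3, 0], [0, 0.26, 1.74, -3.3, 0], [0, 0.26, 1.74, -2.6, 0], [0, 0.26, 1.74, -1.9, 0], [0, 0.26, 1.74, -1.9, 0], [0, 0.5, 1.7, -1.9, 0], [0, 0.75, 1.66, -1.9, 0], [0, 1.0, 1.62, -1.9, 0], [0, 1.2, 1.59, -1.9, 0], [0, 1.2, 1.59, -1.9, 0]]]'

```text
t: 6.18
position: [505.1, 288.5, 54.8]
ee_rot: [[0.148, 0.989, 0.002], [0.989, -0.148, 0.001], [0.002, 0.002, -1.0]]
force: [0.4, -0.1, 1.2]
finger_gap: -0.0
finger_force: 0.0
```

```bash
cat > st.py <<'E'
from h import *
c=cam('scene')
P=cloud(c).reshape(-1,3);h=cv2.cvtColor(c['img'],cv2.COLOR_RGB2HSV).reshape(-1,3);x,y,z=P.T
s=read_state();print(s['t'],s['position'].round(1) if hasattr(s['position'],'round') else s['position'])
m=(z>74)&(z<88)&(x>370)&(x<570)&(y<450)&(y>270)&(h[:,1]<60)&(h[:,2]>110)
for xx in range(390,570,20):
    q=P[m&(abs(x-xx)<8)]; ys=np.sort(q[:,1]); g=np.diff(ys); i=[j for j in range(len(g)) if g[j]>6]; print(xx,ys[0].round(),ys[-1].round(),[(ys[j].round(),ys[j+1].round()) for j in i])
E
python3 st.py
```

```text
6.2333 [504.8 288.   54.5]
390 330.0 420.0 [(np.float64(370.0), np.float64(384.0)), (np.float64(407.0), np.float64(420.0))]
410 325.0 422.0 [(np.float64(368.0), np.float64(381.0))]
430 320.0 420.0 [(np.float64(361.0), np.float64(378.0))]
450 315.0 417.0 [(np.float64(357.0), np.float64(377.0))]
470 311.0 414.0 [(np.float64(353.0), np.float64(374.0))]
490 298.0 412.0 [(np.float64(348.0), np.float64(370.0))]
510 298.0 409.0 [(np.float64(343.0), np.float64(367.0))]
530 293.0 407.0 [(np.float64(337.0), np.float64(366.0))]
550 306.0 403.0 [(np.float64(310.0), np.float64(319.0)), (np.float64(333.0), np.float64(363.0))]
```

>>> jog_arm --moves '[[[0, 0.2, -0.03, 0, 0], [0, 0.4, -0.06, 0, 0], [0, 0.6, -0.09, 0, 0], [0, 0.75, -0.11, 0, 0], [0, 0.75, -0.11, 0, 0], [0, 0, 0, 0, 0], [0, -1, 0, -0.3, 0], [0.3, -1.1, 0, -1.4, 0], [0.6, -1.2, -0.9, -1.4, 0], [0.6, -1.2, -1.59, -0.8, 0], [0.6, -1.2, -1.59, 0.4, 0], [0.6, -1.2, -1.59, 1.4, 0], [0.6, -1.2, -1.59, 1.9, 0], [0.6, -1.2, -1.59, 1.9, 0], [0.35, -1.2, -1.59, 1.9, 0], [0.3, -1.2, -1.59, 1.9, 0], [0.3, -1.2, -1.59, 1.9, 0], [0.3, -1.2, -1.59, 1.9, 0], [0.3, -1.2, -1.59, 1.9, 0]]]' --force 30

```text
t: 7.82
position: [460.7, 263.2, 6.4]
ee_rot: [[0.15, 0.989, 0.0], [0.989, -0.15, 0.0], [0.0, 0.0, -1.0]]
force: [0.3, 0.3, -8.4]
finger_gap: 39.6
finger_force: 32.7
```

```bash
python3 st.py; python3 -c "
from h import *
s=read_state();print(s['position'],s['force'],s['torque'],s['finger_force'])"
```

```text
7.8667 [460.7 263.2   6.4]
390 332.0 408.0 [(np.float64(371.0), np.float64(383.0))]
410 330.0 423.0 [(np.float64(370.0), np.float64(381.0))]
430 328.0 421.0 [(np.float64(368.0), np.float64(378.0))]
450 326.0 417.0 [(np.float64(366.0), np.float64(377.0))]
470 322.0 415.0 [(np.float64(365.0), np.float64(374.0))]
490 320.0 412.0 [(np.float64(361.0), np.float64(371.0))]
510 319.0 410.0 [(np.float64(360.0), np.float64(368.0))]
530 316.0 407.0 [(np.float64(357.0), np.float64(366.0))]
550 319.0 402.0 [(np.float64(319.0), np.float64(327.0)), (np.float64(354.0), np.float64(362.0))]
[460.7091383  263.16641195   6.40744442] [ 0.95545888 -0.19351248 -7.81976404] [-0.20044689 -0.02045296  0.00487115] 32.67210066318512
```

>>> jog_arm --moves '[[[0.3, 0, 0, 0.06, 0], [0.3, 0, 0, 0.06, 0], [0.3, 0, 0, 0.06, 0]]]'

```text
t: 8.12
position: [460.8, 263.2, 6.0]
ee_rot: [[0.15, 0.989, 0.001], [0.989, -0.15, 0.0], [0.0, 0.001, -1.0]]
force: [-2.4, -1.7, 6.6]
finger_gap: 39.9
finger_force: 34.4
```

>>> jog_arm --moves '[[[0.3, -0.6, 0, 0, 0], [0.3, -1.5, 0, 0, 0], [0.3, -2.0, 0, 0, 0], [0.3, -2.0, 0, 0, 0], [0.3, -2.0, 0, 0, 0]]]'

```text
t: 8.53
position: [454.6, 212.3, 6.1]
ee_rot: [[0.15, 0.989, 0.003], [0.989, -0.15, -0.001], [-0.001, 0.003, -1.0]]
force: [-0.3, -5.4, 7.0]
finger_gap: 39.8
finger_force: 34.6
```

```bash
python3 st.py
```

```text
8.5833 [454.6 212.3   6.1]
390 329.0 394.0 [(np.float64(371.0), np.float64(384.0))]
410 324.0 423.0 [(np.float64(366.0), np.float64(381.0))]
430 320.0 420.0 [(np.float64(362.0), np.float64(380.0))]
450 314.0 418.0 [(np.float64(357.0), np.float64(378.0))]
470 309.0 415.0 [(np.float64(352.0), np.float64(374.0))]
490 302.0 411.0 [(np.float64(346.0), np.float64(371.0))]
510 298.0 410.0 [(np.float64(340.0), np.float64(368.0))]
530 296.0 407.0 [(np.float64(335.0), np.float64(366.0))]
550 313.0 404.0 [(np.float64(318.0), np.float64(328.0)), (np.float64(329.0), np.float64(363.0))]
```

>>> jog_arm --moves '[[[0.55, 0, 0, -0.06, 0], [0.55, 0, 0, -0.06, 0], [0.55, 0, 0, -0.06, 0], [0.55, 0, 0, -0.06, 0], [0.55, 0, 0, -1.2, 0], [0.6, 0, 0, -2.6, 0], [0.6, 0, 0, -4, 0], [0.6, 0, 0, -5.5, 0], [0.6, 0, 0, -5.5, 0], [0.6, 0, 0, -5.5, 0]]]'

```text
t: 9.42
position: [454.8, 214.5, 144.6]
ee_rot: [[0.149, 0.989, 0.006], [0.989, -0.149, 0.002], [0.003, 0.005, -1.0]]
force: [-0.7, 0.4, -0.6]
finger_gap: 51.6
finger_force: 0.0
```

```bash
python3 w.py w2
python3 - <<'E'
from h import *
c={k:v for k,v in np.load('w.npz').items()};P=cloud(c).reshape(-1,3);h=cv2.cvtColor(c['img'],cv2.COLOR_RGB2HSV).reshape(-1,3);x,y,z=P.T
m=(z>34)&(z<46)&(h[:,1]<60)&(y<310)&(y>130)&(x>420)&(x<490);Q=P[m]
im=m.reshape(400,640).astype(np.uint8);n,l,s,ce=cv2.connectedComponentsWithStats(im);
for i in np.argsort(s[1:,4])[::-1][:3]+1:
    q=P[(l==i).ravel()];print(s[i],cv2.minAreaRect(q[:,:2].astype(np.float32)),q.min(0),q.max(0))
R=np.array(c['R']);print(R,-R.T@c['t'])
E
```

```text
9.4667 [453.3 213.9 142.7] [[0.149, 0.989, 0.001], [0.989, -0.149, 0.0], [0.001, 0.001, -1.0]] 51.229295289895965 [-0.3 -0.5  0.4]
[  286    78    56   198 10085] ((454.1353759765625, 224.03506469726562), (159.14785766601562, 40.210968017578125), 80.92495727539062) [422.43565532 142.61373091  37.42367632] [486.35404443 304.68749598  43.07011268]
[364 253   3   6  10] ((489.41827392578125, 155.51400756835938), (1.827508568763733, 5.149568557739258), 18.102527618408203) [488.06103267 152.78273101  34.51942754] [489.97641746 158.0522056   37.81974552]
[317  68   6   1   6] ((471.8712463378906, 308.218017578125), (0.14353999495506287, 3.4835879802703857), 77.18169403076172) [470.1718493  307.76160312  42.72042737] [473.55371827 308.59997014  45.89586117]
[[ 0.98891438 -0.14837819  0.00568038]
 [-0.14426862 -0.95106411  0.27324645]
 [-0.03514141 -0.27103685 -0.96192729]] [463.90624738 283.69470299 287.65880952]
```

>>> jog_arm --moves '[[[0.6, 0, 0, -1.5, 0], [0.6, -0.8, 0.2, -3, 0], [0.6, -2.2, 0.5, -3.9, -0.05], [0.6, -3.7, 0.8, -3.9, -0.1], [0.6, -5.2, 1.1, -3.9, -0.15], [0.6, -6.7, 1.4, -3.9, -0.22], [0.6, -8.2, 1.7, -3.9, -0.22], [0.6, -9.7, 2, -3.9, -0.22], [0.6, -11.2, 2.3, -3.9, -0.22], [0.6, -12.7, 2.6, -3.9, -0.22], [0.6, -12.7, 2.6, -3.9, -0.22], [0.6, -12.7, 2.6, -3.9, -0.22]]]'

```text
t: 10.47
position: [469.1, -111.3, 237.6]
ee_rot: [[-0.066, 0.998, -0.004], [0.998, 0.066, 0.002], [0.002, -0.004, -1.0]]
force: [0.2, -0.3, 0.3]
finger_gap: 51.3
finger_force: 0.0
```

```bash
python3 w.py w3; cp w.npz w3.npz
python3 - <<'E'
from h import *
c={k:v for k,v in np.load('w.npz').items()};P=cloud(c).reshape(-1,3);h=cv2.cvtColor(c['img'],cv2.COLOR_RGB2HSV).reshape(-1,3).astype(int);x,y,z=P.T
blue=(abs(h[:,0]-110)<12)&(h[:,1]>110)
reg=(x>420)&(x<570)&(y>-360)&(y<60)
def rep(nm,m):
    q=P[m]
    if len(q)>5: print(nm,len(q),[np.round(a,2) for a in cv2.minAreaRect(q[:,:2].astype(np.float32))],np.percentile(q[:,2],[5,50,95]).round(1),q.min(0).round(1),q.max(0).round(1))
rep('base',reg&blue&(z>8)&(z<19))
rep('stop',reg&(z>52)&(z<66)&(y>-45))
rep('jaw',reg&(z>50)&(z<66)&(y<-130)&(y>-200))
rep('sad',reg&(z>34)&(z<41)&(y>-145)&(y<-10)&(h[:,1]<70))
rep('knob',(x>340)&(x<450)&(y>-330)&(y<-80)&(z>110)&(z<140))
rep('arm',(x>340)&(x<470)&(y>-330)&(y<-80)&(z>80)&(z<92))
E
```

```text
10.5167 [ 469.1 -109.9  237.8] [[-0.068, 0.998, -0.004], [0.998, 0.068, 0.002], [0.003, -0.004, -1.0]] 51.14927845657123 [ 0.1  0.5 -0.1]
base 12900 [array([ 494.77, -139.3 ]), array([ 96.62, 342.09]), np.float64(4.7)] [12.8 14.3 15.6] [ 433.3 -313.5    8.5] [554.3  34.2  18.8]
stop 2178 [array([483.2 ,  -4.02]), array([59.97, 32.39]), np.float64(3.99)] [57.6 59.9 61.3] [452.4 -21.5  52.1] [513.   13.6  63.4]
jaw 394 [array([ 499.27, -194.77]), array([43.36,  8.18]), np.float64(3.78)] [51.6 59.1 60.8] [ 477.7 -199.8   50.2] [ 521.1 -189.5   62.1]
sad 150 [array([490.3 , -97.26]), array([62.14, 99.16]), np.float64(3.48)] [34.5 37.4 38.9] [ 456.4 -144.9   34. ] [524.2 -45.9  39.5]
arm 947 [array([ 444.35, -237.98]), array([27.7 , 56.94]), np.float64(76.6)] [81.9 85.1 86.7] [ 416.5 -257.8   80. ] [ 470.  -217.9   89.1]
```

View pics/w3.png

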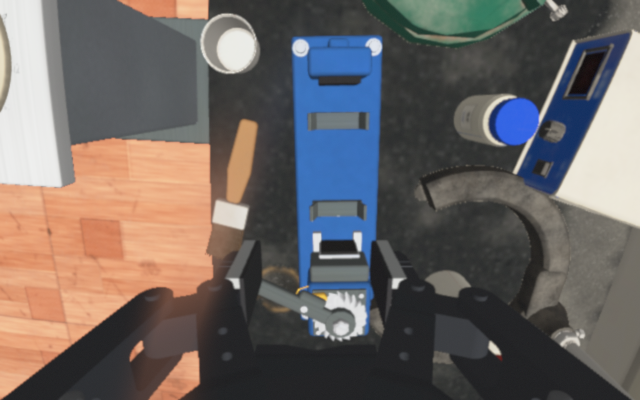

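The wrist view shows the clamp with its saddles at (338,121) and (339,210), the stop at (340,60), the ratchet at (340,322) and the lever going left to (262,290). The cup is at (230,45) and the brush at (235,190). I'll work out the bed frame from these.

Run:
```python
from h import *
c={k:v for k,v in np.load('w3.npz').items()};P=cloud(c).reshape(-1,3);h=cv2.cvtColor(c['img'],cv2.COLOR_RGB2HSV).reshape(-1,3).astype(int);x,y,z=P.T
blue=(abs(h[:,0]-110)<12)&(h[:,1]>110)
ms=[]
for yy in range(-300,20,20):
    q=x[blue&(abs(y-yy)<5)&(z>8)&(z<18)&(x>420)&(x<570)]
    if len(q)>20: ms.append((yy,q.min(),q.max())); 
ms=np.array(ms);mm=ms[(ms[:,2]-ms[:,1]>92)&(ms[:,2]-ms[:,1]<101)];print(ms.round(1).tolist())
print('axis',np.polyfit(mm[:,0],(mm[:,1]+mm[:,2])/2,1))
s=-0.075; u=np.array([s,1])/np.hypot(s,1); v=np.array([u[1],-u[0]])
O=np.array([490.5,-105.]); a=(P[:,:2]-O)@u; b=(P[:,:2]-O)@v
for side in (-1,1):
  for lo,hi in((-75,-25),(25,75)):
    m=(z>29)&(z<41)&(a>lo)&(a<hi)&(b*side>18)&(b*side<36); print(side,lo,m.sum(),np.percentile(a[m],[2,50,98]).round(1),np.percentile(b[m],[2,50,98]).round(1))
m=(z>52)&(z<64)&(a>70)&(abs(b)<40); print('stop',np.percentile(a[m],[0.5,50,99.5]).round(1),np.percentile(b[m],[1,50,99]).round(1))
m=(z>45)&(z<64)&(a<-70)&(a>-130)&(abs(b)<40); print('jaw',np.percentile(a[m],[1,50,98,99.5]).round(1),np.percentile(b[m],[1,50,99]).round(1))
print(onplane(c,[[338,121],[339,210]],38.)); print(onplane(c,[[342,322]],86.))
```

```text
[[-260.0, 457.0, 551.0], [-240.0, 455.6, 544.7], [-220.0, 453.2, 542.6], [-200.0, 452.3, 541.6], [-180.0, 450.0, 545.1], [-160.0, 449.0, 544.4], [-140.0, 446.9, 543.1], [-120.0, 444.6, 540.6], [-100.0, 443.6, 539.5], [-80.0, 441.4, 538.2], [-60.0, 440.6, 536.0], [-40.0, 438.4, 535.0], [-20.0, 436.2, 532.8], [0.0, 435.3, 530.9]]
axis [-8.08267081e-02  4.83278221e+02]
-1 -75 98 [-59.9 -50.7 -42.8] [-29.4 -27.  -23.7]
-1 25 116 [40.1 48.5 57.2] [-30.2 -27.1 -24. ]
1 -75 108 [-58.4 -50.2 -42.3] [26.2 29.5 33.2]
1 25 136 [40.6 49.8 57.8] [26.2 28.9 32.8]
stop [ 85.2 102.1 117.3] [-28.7  -0.   28.8]
jaw [-129.8 -100.7  -86.5  -86.2] [-31.1   2.   35.2]
[[ 487.65196613  -56.10051563   38.        ]
 [ 496.91441753 -152.02617459   38.        ]]
[[ 506.66438152 -261.74899698   86.        ]]
```

>>> jog_arm --moves '[[[0.6, 1.5, 0, 0, 0.05], [0.6, 3, 0.05, 0, 0.1], [0.6, 4.5, 0.1, 0, 0.15], [0.6, 6, 0.15, 0, 0.2], [0.6, 7.5, 0.2, 0, 0.227], [0.6, 9, 0.25, 0, 0.227], [0.6, 10.5, 0.27, 0.5, 0.227], [0.6, 12, 0.29, 2, 0.227], [0.6, 13.37, 0.31, 3.5, 0.227], [0.6, 13.37, 0.31, 5, 0.227], [0.6, 13.37, 0.31, 6, 0.227], [0.6, 13.37, 0.31, 6, 0.227]]]' --force 60

```text
t: 11.52
position: [446.7, 224.7, 83.0]
ee_rot: [[0.152, 0.988, -0.016], [0.988, -0.152, -0.005], [-0.007, -0.015, -1.0]]
force: [-1.1, -0.4, 0.2]
finger_gap: 51.2
finger_force: 0.0
```

```bash
python3 -c "
from h import *
s=read_state();print(s['position'],s['ee_rot'][:2])"
```

```text
[446.72440128 224.69053226  82.98192903] [[ 0.15176999  0.98829041 -0.01574594]
 [ 0.98839133 -0.15185916 -0.00462389]]
```

>>> jog_arm --moves '[[[0.6, 0, 0, 0, 0], [0.6, 0, 0, 0.3, 0], [0.6, 0, 0, 0.3, 0]]]'

```text
t: 11.77
position: [455.3, 224.4, 83.4]
ee_rot: [[0.156, 0.988, 0.002], [0.988, -0.156, 0.001], [0.001, 0.002, -1.0]]
force: [0.6, -0.6, 0.5]
finger_gap: 51.2
finger_force: 0.0
```

>>> jog_arm --moves '[[[0.6, 0, 0, 1, 0], [0.6, 0, 0, 1.9, 0], [0.6, 0, 0, 2.5, 0], [0.6, 0, 0, 2.9, 0], [0.6, 0, 0, 2.9, 0], [0.3, 0, 0, 2.9, 0], [0.3, 0, 0, 2.9, 0], [0.3, 0, 0, 2.9, 0], [0.3, 0, 0, 2.9, 0]]]' --force 70

```text
t: 12.52
position: [455.5, 224.2, 11.1]
ee_rot: [[0.156, 0.988, 0.003], [0.988, -0.156, 0.001], [0.001, 0.003, -1.0]]
force: [0.1, -0.8, 4.3]
finger_gap: 39.2
finger_force: 72.7
```

>>> jog_arm --moves '[[[0.3, 0, 0, -0.5, 0], [0.3, 0, 0, -1.6, 0], [0.3, 0, 0, -2.9, 0], [0.3, -0.5, 0.1, -4.1, 0], [0.3, -1.5, 0.35, -4.8, 0], [0.3, -2.8, 0.7, -4.8, -0.04], [0.3, -4.1, 1.05, -4.8, -0.08], [0.3, -5.4, 1.4, -4.8, -0.12], [0.3, -6.7, 1.75, -4.8, -0.16], [0.3, -8, 2.1, -4.8, -0.2], [0.3, -9.3, 2.45, -4.8, -0.238], [0.3, -10.6, 2.85, -4.8, -0.238], [0.3, -11.8, 3.2, -4.8, -0.238], [0.3, -12.5, 3.4, -4.8, -0.238], [0.3, -12.81, 3.48, -4.8, -0.238], [0.3, -12.81, 3.48, -4.8, -0.238], [0.3, -12.81, 3.48, -4.8, -0.238], [0.3, -12.81, 3.48, -4.8, -0.238]]]'

```text
t: 14.02
position: [489.5, -104.4, 129.5]
ee_rot: [[-0.082, 0.997, -0.001], [0.997, 0.082, 0.001], [0.002, -0.001, -1.0]]
force: [-0.3, 0.8, -5.0]
finger_gap: 39.3
finger_force: 72.1
```

```bash
python3 w.py w4
python3 - <<'E'
from h import *
c={k:v for k,v in np.load('w.npz').items()};P=cloud(c).reshape(-1,3);h=cv2.cvtColor(c['img'],cv2.COLOR_RGB2HSV).reshape(-1,3);x,y,z=P.T
m=(z>140)&(z<185)&(h[:,1]<60)&(h[:,2]>100)&(y>-105)&(y<0)&(abs(x-491)<40);q=P[m];print(len(q),np.percentile(q[:,2],[5,50,95]))
if len(q)>50: print(cv2.minAreaRect(q[:,:2].astype(np.float32)))
c=cam('side');P=cloud(c).reshape(-1,3);x,y,z=P.T;h=cv2.cvtColor(c['img'],cv2.COLOR_RGB2HSV).reshape(-1,3)
m=(z>100)&(z<175)&(h[:,1]<60)&(h[:,2]>100)&(y>-200)&(y<0)&(abs(x-491)<40);q=P[m];print(len(q),q.min(0),q.max(0))
E
```

```text
14.0667 [ 489.6 -104.3  129.6] [[-0.082, 0.997, -0.001], [0.997, 0.082, 0.001], [0.001, -0.001, -1.0]] 38.70597442075175 [-0.3 -1.2 -4.4]
24264 [157.7447336  158.86162725 159.97370655]
((488.18890380859375, -64.3052749633789), (81.36763763427734, 51.89870071411133), 89.95719909667969)
216 [ 466.81360118 -189.76317663  157.0262801 ] [517.36440681 -32.95326141 162.85609532]
```

View pics/w4.png

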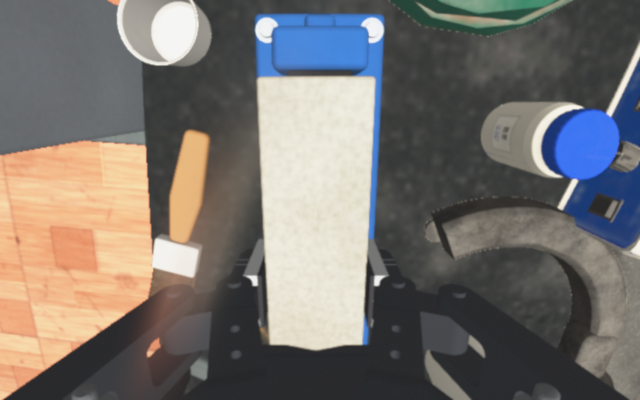

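The wrist view shows the bar held square over the clamp (258–375 × 77–345), its end just short of the stop. I'll lower it.

>>> jog_arm --moves '[[[0.3, -0.08, 0.07, 0.9, 0], [0.3, -0.08, 0.07, 1.8, 0], [0.3, -0.08, 0.07, 2.6, 0], [0.3, -0.08, 0.07, 3.0, 0], [0.3, -0.08, 0.07, 3.3, 0], [0.3, -0.08, 0.07, 3.55, 0], [0.3, -0.08, 0.07, 3.75, 0], [0.3, -0.08, 0.07, 3.82, 0], [0.3, -0.08, 0.07, 3.82, 0], [0.3, -0.08, 0.07, 3.82, 0]]]'

```text
t: 14.95
position: [492.7, -107.8, 34.8]
ee_rot: [[-0.081, 0.997, 0.001], [0.997, 0.081, -0.0], [-0.0, 0.001, -1.0]]
force: [0.0, 0.7, -4.9]
finger_gap: 39.2
finger_force: 71.8
```

>>> jog_arm --moves '[[[0.3, 0.03, 0, 0.08, 0], [0.3, 0.03, 0, 0.1, 0], [0.3, 0.03, 0, 0.1, 0]]]'

```text
t: 15.2
position: [493.0, -107.4, 33.0]
ee_rot: [[-0.081, 0.997, 0.002], [0.997, 0.081, -0.001], [-0.001, 0.002, -1.0]]
force: [-0.8, -0.0, 4.0]
finger_gap: 39.3
finger_force: 73.1
```

>>> jog_arm --moves '[[[0.45, 0, 0, -0.05, 0], [0.6, 0, 0, -0.05, 0], [0.65, 0, 0, -0.05, 0], [0.65, 0, 0, -0.05, 0], [0.65, 0, 0, -0.05, 0], [0.65, 0, 0, -0.05, 0], [0.65, 0, 0, -0.8, 0], [0.65, 0, 0, -2, 0], [0.65, 0, 0, -3.5, 0], [0.65, 0, 0, -5, 0], [0.65, 0, 0, -5.6, 0], [0.65, 0, 0, -5.6, 0], [0.65, 0, 0, -5.6, 0]]]'

```text
t: 16.28
position: [492.5, -107.1, 172.6]
ee_rot: [[-0.081, 0.997, 0.002], [0.997, 0.081, -0.001], [-0.001, 0.002, -1.0]]
force: [-0.4, -0.5, -0.8]
finger_gap: 55.6
finger_force: 0.0
```

```bash
python3 w.py w5
cat > clamp.py <<'E'
from h import *
B=np.array([491.4,-105.7]);s=-0.082;u=np.array([s,1])/np.hypot(s,1);v=np.array([u[1],-u[0]])
A=B-160*u
def knob(th,r=115): return A+r*(-np.cos(th)*v+np.sin(th)*u)
def ab(P): return (P[:,:2]-B)@v,(P[:,:2]-B)@u   # clamp x,y
E
python3 - <<'E'
from clamp import *
c={k:v for k,v in np.load('w.npz').items()};P=cloud(c).reshape(-1,3);h=cv2.cvtColor(c['img'],cv2.COLOR_RGB2HSV).reshape(-1,3);x,y,z=P.T
X,Y=ab(P)
m=(z>57)&(z<66)&(h[:,1]<50)&(h[:,2]>110)&(abs(X)<35)&(Y>-85)&(Y<83.5)
q=P[m];print(m.sum(),np.percentile(q[:,2],[5,50,95]),cv2.minAreaRect(np.c_[X[m],Y[m]].astype(np.float32)),Y[m].max())
s=read_state();print(np.round(s['joint_pos'],1),A,knob(.46))
c=cam('side');P=cloud(c).reshape(-1,3);x,y,z=P.T;X,Y=ab(P);h=cv2.cvtColor(c['img'],cv2.COLOR_RGB2HSV).reshape(-1,3)
m=(z>118)&(z<140)&(x>340)&(x<450)&(y<-100)&(y>-320);q=P[m];print(len(q),q.min(0),q.max(0),np.median(q,0))
m=(z>57)&(z<66)&(h[:,1]<50)&(h[:,2]>110)&(abs(X)<35)&(Y>-85)&(Y<90);print('sidebar',m.sum(),np.percentile(z[m],[5,50,95]),cv2.minAreaRect(np.c_[X[m],Y[m]].astype(np.float32)))
E
```

```text
16.3333 [ 491.5 -106.8  171.3] [[-0.081, 0.997, -0.001], [0.997, 0.081, 0.0], [0.0, -0.001, -1.0]] 55.42877615457871 [ 0.4  0.2 -0.7]
9364 [61.28098477 62.39619344 63.47843866] ((0.5142745971679688, -2.22894287109375), (159.62612915039062, 40.066097259521484), 89.96865844726562) 77.57674065281715
[-20.2  12.1 100.3   0.   67.6 -24.8] [ 504.47611176 -265.16477762] [ 397.60235151 -222.70303757]
60 [ 389.53237894 -232.46381827  118.61359777] [ 409.41060658 -211.05401973  133.76755328] [ 398.71678706 -225.41923161  126.61789893]
sidebar 337 [62.19847504 63.82633204 65.41497057] ((1.5740852355957031, -4.7978057861328125), (40.088829040527344, 159.15467834472656), 0.4842473268508911)
```

>>> jog_arm --moves '[[[0.5, -0.8, -0.8, 0, 0.12], [0.45, -1.6, -1.6, 0, 0.24], [0.45, -2.4, -2.4, 0, 0.36], [0.45, -3.2, -3.2, 0, 0.48], [0.45, -4.0, -4.0, 0, 0.6], [0.45, -4.32, -4.08, 0, 0.72], [0.45, -4.32, -4.08, 0, 0.84], [0.45, -4.32, -4.08, 0, 0.96], [0.45, -4.32, -4.08, 0, 1.08], [0.45, -4.32, -4.08, 0, 1.2], [0.45, -4.32, -4.08, 0, 1.32], [0.45, -4.32, -4.08, 0, 1.44], [0.45, -4.32, -4.08, 0, 1.571], [0.45, -4.32, -4.08, 0, 1.571], [0.45, -4.32, -4.08, 0, 1.571], [0.45, -4.32, -4.08, 0, 1.571]]]'

```text
t: 17.72
position: [398.7, -222.5, 170.8]
ee_rot: [[0.997, 0.083, -0.002], [0.083, -0.997, 0.001], [-0.002, -0.001, -1.0]]
force: [-0.2, -0.7, 0.5]
finger_gap: 38.3
finger_force: 0.0
```

Run:
```python
from clamp import *
s=read_state();print(s['t'],s['position'],s['ee_rot'],s['finger_gap'])
R=np.array(s['ee_rot']);k=knob(.46)
p=np.array(s['position'])
print('to knob',(np.r_[k,94]-p)@R/25)
t0=.46
for th in [.46,.3,.15,0,-.15,-.3,-.45,-.6,-.7,-.8,.6,.7,.75,.8]:
    print(th,((np.r_[knob(th)-k,0])@R/25).round(2))
```

```text
17.7167 [ 398.68911947 -222.50878886  170.84534784] [[ 0.99652779  0.08324457 -0.00164235]
 [ 0.08324676 -0.9965281   0.00131177]
 [-0.00152745 -0.00144394 -0.99999779]] 38.29275888913651
to knob [-0.03927152  0.00856267  3.07386833]
0.46 [0. 0. 0.]
0.3 [-0.27  0.68 -0.  ]
0.15 [-0.43  1.35 -0.  ]
0 [-0.48  2.04 -0.  ]
-0.15 [-0.43  2.73 -0.  ]
-0.3 [-0.28  3.4  -0.  ]
-0.45 [-0.03  4.04 -0.01]
-0.6 [ 0.32  4.64 -0.01]
-0.7 [ 0.6   5.01 -0.01]
-0.8 [ 0.91  5.34 -0.01]
0.6 [ 0.33 -0.55  0.  ]
0.7 [ 0.6  -0.92  0.  ]
0.75 [ 0.76 -1.09  0.  ]
0.8 [ 0.92 -1.26  0.  ]
```

Now I'll descend over the knob, then make the first back swing.

>>> jog_arm --moves '[[[0.45, 0, 0, 1, 0], [0.45, 0, 0, 2, 0], [0.45, 0, 0, 2.7, 0], [0.45, 0, 0, 3.07, 0], [0.4, 0, 0, 3.07, 0], [0.4, 0, 0, 3.07, 0]]]' --force 20

```text
t: 18.22
position: [399.2, -222.9, 95.0]
ee_rot: [[0.997, 0.081, -0.0], [0.081, -0.997, 0.0], [-0.0, -0.0, -1.0]]
force: [0.8, -1.0, -0.4]
finger_gap: 34.5
finger_force: 0.0
```

>>> jog_arm --moves '[[[0.4, -0.15, 0.34, 0, 0], [0.4, -0.27, 0.68, 0, 0], [0.4, -0.37, 1.0, 0, 0], [0.4, -0.43, 1.35, 0, 0], [0.4, -0.47, 1.7, 0, 0], [0.4, -0.48, 2.04, 0, 0], [0.4, -0.47, 2.4, 0, 0], [0.4, -0.43, 2.73, 0, 0], [0.4, -0.37, 3.07, 0, 0], [0.4, -0.28, 3.4, 0, 0], [0.4, -0.17, 3.72, 0, 0], [0.4, -0.03, 4.04, 0, 0], [0.4, 0.14, 4.35, 0, 0], [0.4, 0.32, 4.64, 0, 0], [0.4, 0.6, 5.01, 0, 0], [0.4, 0.76, 5.18, 0, 0], [0.4, 0.76, 5.18, 0, 0], [0.4, 0.76, 5.18, 0, 0]]]'

```text
t: 19.72
position: [429.1, -350.8, 95.0]
ee_rot: [[0.997, 0.081, 0.0], [0.081, -0.997, -0.0], [0.0, 0.0, -1.0]]
force: [-0.8, -0.1, -1.0]
finger_gap: 34.1
finger_force: 0.0
```

Run:
```python
from clamp import *
s=read_state();print(s['position'],s['force'])
for n in ['scene','side']:
    c=cam(n);cv2.imwrite(f'pics/{n}6.png',c['img'][150:320,260:460,::-1]);P=cloud(c).reshape(-1,3);X,Y=ab(P);z=P[:,2]
    h=cv2.cvtColor(c['img'],cv2.COLOR_RGB2HSV).reshape(-1,3)
    m=(z>78)&(z<92)&(X<-30)&(X>-110)&(Y<-60)&(Y>-290)
    if m.sum()>5: print(n,m.sum(),'arm pts, th',np.median(np.arctan2(Y[m]+160,-X[m])))
    m=(z>50)&(z<63)&(abs(X)<20)&(Y<-70)&(Y>-110);print('jaw',m.sum(),np.percentile(Y[m],[50,98]) if m.sum() else 0)
```

```text
[ 429.12053229 -350.80142171   95.01945976] [-0.78442194 -0.12144406 -1.01223789]
scene 20 arm pts, th -0.636016920300621
jaw 48 [-91.17826403 -71.09388483]
side 44 arm pts, th -0.7467171334621314
jaw 31 [-82.19757972 -71.07658547]
```

>>> jog_arm --moves '[[[0.4, -0.44, -0.54, 0, 0], [0.4, -0.63, -0.84, 0, 0], [0.4, -0.79, -1.14, 0, 0], [0.4, -1.04, -1.78, 0, 0], [0.4, -1.19, -2.45, 0, 0], [0.4, -1.24, -3.14, 0, 0], [0.4, -1.19, -3.83, 0, 0], [0.4, -1.03, -4.5, 0, 0], [0.4, -0.76, -5.18, 0, 0], [0.4, -0.43, -5.73, 0, 0], [0.4, -0.16, -6.1, 0, 0], [0.4, 0, -6.27, 0, 0], [0.4, 0, -6.27, 0, 0], [0.4, 0, -6.27, 0, 0]]]'

```text
t: 20.98
position: [415.9, -194.1, 95.2]
ee_rot: [[0.997, 0.081, 0.0], [0.081, -0.997, -0.0], [0.0, 0.0, -1.0]]
force: [-1.7, -1.4, -0.1]
finger_gap: 34.2
finger_force: 0.7
```

```bash
cat > jw.py <<'E'
from clamp import *
s=read_state();p=np.array(s['position']);d=p[:2]-A;print(s['t'],p.round(1),'F',np.round(s['force'],1),'th tcp',np.arctan2(d@u,-d@v).round(3),np.hypot(*d).round(1))
for n in ['scene','side']:
    c=cam(n);P=cloud(c).reshape(-1,3);X,Y=ab(P);z=P[:,2]
    h=cv2.cvtColor(c['img'],cv2.COLOR_RGB2HSV).reshape(-1,3)
    m=(z>78)&(z<92)&(X<-30)&(X>-110)&(Y<-60)&(Y>-290)
    if m.sum()>5: print(n,m.sum(),'lever th',np.median(np.arctan2(Y[m]+160,-X[m])).round(3))
    m=(z>57)&(z<67)&(h[:,1]<50)&(h[:,2]>120)&(abs(X)<30)&(Y>-90)&(Y<90)
    print(' bar',m.sum(),np.percentile(Y[m],[1,50,99]).round(1),np.percentile(z[m],[5,95]).round(1))
E
python3 jw.py
```

```text
20.9833 [ 415.9 -194.1   95.2] F [-1.7 -1.4 -0.1] th tcp 0.758 113.5
 bar 305 [-84.1   6.1  82.2] [58.5 63.5]
side 167 lever th 0.619
 bar 164 [-84.1 -47.8  75. ] [61.8 65.8]
```

>>> jog_arm --moves '[[[0.4, -0.43, 0.54, 0, 0], [0.4, -0.76, 1.09, 0, 0], [0.4, -1.03, 1.77, 0, 0], [0.4, -1.19, 2.44, 0, 0], [0.4, -1.24, 3.13, 0, 0], [0.4, -1.19, 3.82, 0, 0], [0.4, -1.04, 4.49, 0, 0], [0.4, -0.79, 5.13, 0, 0], [0.4, -0.44, 5.73, 0, 0], [0.4, -0.16, 6.1, 0, 0], [0.4, 0, 6.27, 0, 0], [0.4, 0, 6.27, 0, 0], [0.4, 0, 6.27, 0, 0]]]'

```text
t: 22.17
position: [428.6, -350.0, 94.8]
ee_rot: [[0.997, 0.081, -0.0], [0.081, -0.997, 0.001], [-0.0, -0.001, -1.0]]
force: [-0.3, 0.4, 0.2]
finger_gap: 34.0
finger_force: 0.0
```

>>> jog_arm --moves '[[[0.4, -0.44, -0.54, 0, 0], [0.4, -0.63, -0.84, 0, 0], [0.4, -0.79, -1.14, 0, 0], [0.4, -1.04, -1.78, 0, 0], [0.4, -1.19, -2.45, 0, 0], [0.4, -1.24, -3.14, 0, 0], [0.4, -1.19, -3.83, 0, 0], [0.4, -1.03, -4.5, 0, 0], [0.4, -1.03, -4.5, 0, 0]]]'

```text
t: 22.92
position: [392.8, -238.1, 95.5]
ee_rot: [[0.997, 0.083, -0.001], [0.083, -0.997, -0.0], [-0.001, 0.0, -1.0]]
force: [-1.1, -1.0, 0.4]
finger_gap: 34.1
finger_force: 0.9
```

```bash
python3 jw.py
```

```text
22.9167 [ 392.8 -238.1   95.5] F [-1.1 -1.   0.4] th tcp 0.319 115.0
 bar 310 [-86.4   9.   86.1] [58.4 63.9]
side 165 lever th 0.184
 bar 73 [-82.9 -63.1 -10.5] [62.  65.7]
```

>>> jog_arm --moves '[[[0.4, 0.12, -0.35, 0, 0], [0.4, 0.27, -0.68, 0, 0], [0.4, 0.27, -0.68, 0, 0]]]'

```text
t: 23.27
position: [399.4, -223.3, 95.2]
ee_rot: [[0.997, 0.081, 0.0], [0.081, -0.997, -0.001], [0.0, 0.001, -1.0]]
force: [-1.8, -3.6, 0.6]
finger_gap: 33.8
finger_force: 1.7
```

>>> jog_arm --moves '[[[0.4, 0.16, -0.27, 0, 0], [0.4, 0.33, -0.55, 0, 0], [0.4, 0.33, -0.55, 0, 0]]]'

```text
t: 23.52
position: [406.5, -209.0, 95.1]
ee_rot: [[0.997, 0.082, -0.0], [0.082, -0.997, -0.001], [-0.0, 0.001, -1.0]]
force: [-2.2, -4.9, 0.4]
finger_gap: 34.2
finger_force: 2.0
```

>>> jog_arm --moves '[[[0.4, 0.2, -0.28, 0, 0], [0.4, 0.43, -0.54, 0, 0], [0.4, 0.43, -0.54, 0, 0]]]'

```text
t: 23.77
position: [416.0, -194.7, 95.0]
ee_rot: [[0.997, 0.082, -0.001], [0.082, -0.997, -0.001], [-0.001, 0.001, -1.0]]
force: [-2.8, -3.5, 0.5]
finger_gap: 34.1
finger_force: 2.2
```

```bash
python3 jw.py
```

```text
23.7667 [ 416.  -194.7   95. ] F [-2.8 -3.5  0.5] th tcp 0.754 113.1
 bar 323 [-88.2   8.1  87.5] [58.4 63.9]
side 168 lever th 0.609
 bar 148 [-76.8 -45.6  76.9] [62.3 65.4]
```

>>> jog_arm --moves '[[[0.4, -0.43, 0.54, 0, 0], [0.4, -0.76, 1.09, 0, 0], [0.4, -1.03, 1.77, 0, 0], [0.4, -1.19, 2.44, 0, 0], [0.4, -1.24, 3.13, 0, 0], [0.4, -1.19, 3.82, 0, 0], [0.4, -1.04, 4.49, 0, 0], [0.4, -0.79, 5.13, 0, 0], [0.4, -0.44, 5.73, 0, 0], [0.4, -0.16, 6.1, 0, 0], [0.4, 0, 6.27, 0, 0], [0.4, 0, 6.27, 0, 0]]]'

```text
t: 24.87
position: [429.8, -351.4, 94.8]
ee_rot: [[0.997, 0.08, 0.001], [0.08, -0.997, -0.0], [0.001, 0.0, -1.0]]
force: [0.6, 0.1, 0.3]
finger_gap: 34.2
finger_force: 0.0
```

>>> jog_arm --moves '[[[0.4, -0.44, -0.54, 0, 0], [0.4, -0.79, -1.14, 0, 0], [0.4, -0.79, -1.14, 0, 0]]]'

```text
t: 25.12
position: [406.3, -325.4, 95.5]
ee_rot: [[0.997, 0.083, 0.002], [0.083, -0.997, -0.008], [0.001, 0.008, -1.0]]
force: [1.4, -11.3, -7.4]
finger_gap: 34.3
finger_force: 5.1
```

>>> jog_arm --moves '[[[0.4, -0.14, -0.32, 0, 0], [0.4, -0.25, -0.64, 0, 0], [0.4, -0.25, -0.64, 0, 0]]]'

```text
t: 25.37
position: [400.9, -318.2, 95.7]
ee_rot: [[0.996, 0.085, 0.005], [0.085, -0.996, -0.022], [0.003, 0.023, -1.0]]
force: [-0.1, -27.6, -18.9]
finger_gap: 34.1
finger_force: 13.4
```

>>> jog_arm --moves '[[[0.4, -0.09, -0.33, 0, 0], [0.4, -0.15, -0.67, 0, 0], [0.4, -0.15, -0.67, 0, 0]]]'

```text
t: 25.62
position: [395.8, -309.7, 96.1]
ee_rot: [[0.996, 0.088, 0.005], [0.089, -0.995, -0.037], [0.002, 0.037, -0.999]]
force: [-4.4, -47.5, -19.8]
finger_gap: 34.6
finger_force: 22.8
```

```bash
python3 jw.py
```

```text
25.6167 [ 395.8 -309.7   96.1] F [ -4.4 -47.5 -19.8] th tcp -0.308 117.5
 bar 325 [-88.    7.2  86.8] [58.2 63.6]
side 129 lever th -0.448
 bar 48 [13.2 62.8 81.9] [62.6 66. ]
```

The drive has come up solid, with 47 N at the knob. I'll swing the lever back loose, open and rise clear.

>>> jog_arm --moves '[[[0.4, 0.15, 0.67, 0, 0], [0.4, 0.4, 1.31, 0, 0], [0.4, 0.75, 1.91, 0, 0], [0.4, 1.03, 2.28, 0, 0], [0.4, 1.19, 2.45, 0, 0], [0.4, 1.19, 2.45, 0, 0], [0.4, 1.19, 2.45, 0, 0], [0.55, 1.19, 2.45, 0, 0], [0.55, 1.19, 2.45, 0, 0], [0.55, 1.19, 2.45, 0, 0], [0.55, 1.19, 2.45, -1, 0], [0.55, 1.19, 2.45, -2.2, 0], [0.55, 1.19, 2.45, -3.6, 0], [0.55, 1.19, 2.45, -5, 0], [0.55, 1.19, 2.45, -5, 0], [0.55, 1.19, 2.45, -5, 0], [0.55, 1.19, 2.45, -5, 0]]]'

```text
t: 27.13
position: [428.1, -349.8, 219.8]
ee_rot: [[0.997, 0.081, -0.0], [0.081, -0.997, 0.0], [-0.0, -0.0, -1.0]]
force: [-0.0, 0.4, 0.4]
finger_gap: 47.2
finger_force: 0.0
```

```bash
python3 jw.py
python3 - <<'E'
from h import *
c=cam('side');cv2.imwrite('pics/fin.png',cv2.resize(c['img'][150:330,240:480,::-1],None,fx=2.5,fy=2.5))
E
```

```text
27.1333 [ 428.1 -349.8  219.8] F [-0.   0.4  0.4] th tcp -0.755 114.0
scene 16 lever th -0.624
 bar 323 [-86.5   6.2  86.3] [58.3 63.6]
side 78 lever th -0.764
 bar 339 [-74.1  -3.7  81.2] [62.  65.7]
```

View pics/fin.png

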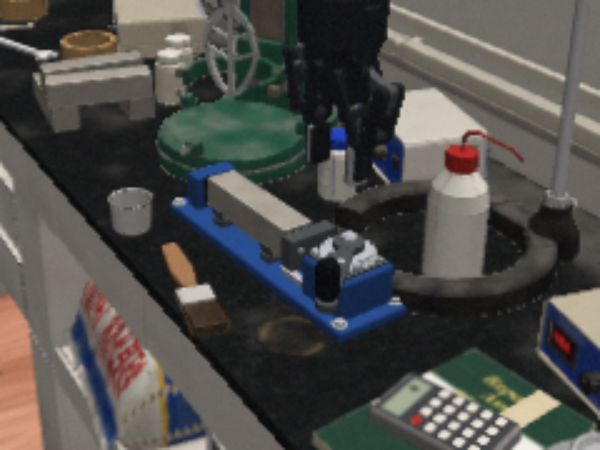

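The picture shows the bar on the saddles, clamped between jaw and stop (205–310, 170–255). The lever is swung back with its knob at (327,283), the gripper is clear, and the cup and brush have not moved.

```bash
python3 -c "
from rig import hand_in
print(hand_in())"
```

```text
the job is handed in; nothing more can be done
None
```

The job is handed in at 27 s of the 64 s allowed: the bar lies on both saddles, held tight against the stop after the drive came up solid, and the lever is left swung back at about -0.7 rad; one top bar slid about 15 mm during the pull, and after I pushed it back it ended about 10 mm off, inside the 30 mm limit.

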